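# Pair two plates in a sloping drill jig and slide the carriage home

## Task

Two equal plates are to be drilled as a pair in the sloping slide jig, and one already lies in the carriage. Pick up the other plate from the bench and lay it squarely on top of the first, edges flush, between the pins and down against the two lower pins; set it down with the gripper, do not let it drop. Then push the carriage up the slope by its orange end bar until the spring plunger snaps in and holds it under the drill bridge, and leave the carton and the two small bottles alone.

Things in the scene. Friction and masses are not known exactly. Their poses are not given: they have to be found in the camera images.
- slide_jig: Fixed drill jig, 250 x 130 mm base, about 190 mm high: a blue bed 236 mm long and 130 mm wide, tilted 30 degrees, rising along the jig's +x (away from the robot); y points across to the left, z up. Origin: centre of the underside. The middle of the bed's surface is 85 mm above the origin.
- carriage (a joint): Dark steel carriage (150 mm along the slope x 80 mm) on the bed, in m: 0 at the bottom stop, where it rests; about 0.0785 when the spring plunger in the bed's left side has snapped in behind its cam; 0.080 at the top stop. From 0.063 to 0.078 the plunger resists (about 15 N in all); let go sooner, the carriage runs back down.
- nest (a point): Middle of the plates' place on the carriage's flat top, at the lower plate's underside: x up the slope, y left, z square to the slope. Round it stand 6 mm brass pins, 15 mm tall, tips tapered: two lower pins at x = -38, y = +-15 mm (a plate touching them has its middle at x = 0) and two on each side at x = +-26, y = +-30 mm (2 mm play beside the plate); none at the upper end.
- push_bar (a point): Middle of the lower face (facing down the slope) of the orange bar on the carriage's lower end; axes as nest. The bar is 60 mm wide (y), 10 mm thick, and its upright face reaches 15 mm above and below this point, down to the carriage's flat top; free space before it.
- bridge (a point): Middle of the top of the blue drill bridge, which spans the bed 24 mm above the carriage's flat top, 30 mm wide along the slope; turned as slide_jig. With the carriage home the nest is below it; with the carriage down the nest is wholly clear of it.
- plate_upper: Loose aluminium plate 70 (x) x 50 (y) x 8 mm with two dark 8 mm hole marks, lying flat on the bench to the robot's right, 80 g. Origin: centre of its underside.
- plate_lower: The equal plate already lying in the carriage, its long side up the slope. Origin: centre of its underside.
- red_bottle: Bystander: small red bottle with a white pointed cap, 25 mm across, 80 mm high. Origin: centre of the underside.
- carton: Bystander: small white carton 80 x 55 x 60 mm. Origin: centre of the underside.
- blue_bottle: Bystander: small white bottle with a blue pointed cap, 26 mm across, 104 mm high. Origin: centre of the underside.
There are look-alikes about, which are no part of the job. What is shaped like the plate_upper but blue or red is not meant.

How it is judged:
By the outcome, as a careful person would: the job done as asked, in the order asked, and still so for the second after the job is handed in, with the robot touching nothing.
It also fails if it takes over 54 s, if anything falls off the work surface, if the arm or the gripper's body presses on something with over 40 N, if the wrist force passes 120 N, or if a joint passes its speed limit or range.

## Robot

A 7-joint arm with a two-finger parallel gripper is mounted at the origin on a cart in front of the work surface, level with it; the furniture and walls round the work are solid. World frame = base frame: x ahead of the robot, y to its left, z up, the work surface at z = 0. Lengths are in m, angles in degrees, forces in N, time in s.
With the tool pointing down it reaches from about 0.425 to 0.875 m from the base axis. Payload 4.7 kg.
Tool frame: the origin (TCP) lies at the centre of the arm's flange, where the gripper is bolted on; the fingertips stand 182 mm ahead of it and the grasp point (between the pads) lies 164 mm ahead of it (env.grip_depth is the distance from the TCP to the grasp point, in m); z points along the fingers, y is the line along which they close (so a half turn about z gives the same grasp; the last joint's range is limited). The gripper opens to 87 mm and grips with 3 to 60 N. Pads are 19 mm wide; open, the fingers measure 117 mm over their backs; the gripper's body (75 mm by 190 mm) begins 51 mm behind the grasp point.
Start: joints at [67.042, 18.392, -4.016, 83.108, 1.295, 78.541, -3.26], TCP at [0.262, -0.595, 0.405] pointing down, gripper open.
Joint ranges: [-163.93, 163.93], [-17.29, 119.83], [-79.2, 71.16], [3.27, 140.29], [-89.18, 269.18], [5.43, 117.66], [-154.24, 154.24]. Speed limits (degrees/s): [147.25, 147.25, 180, 180, 180, 180, 180].

## Interface

Orientations are given as [roll, pitch, yaw] about the fixed x, y, z axes, in that order (R = Rz(yaw) Ry(pitch) Rx(roll)).
In Python, from cell import env gives the robot as it stands. The module is installed in compiled form; this text tells all that it offers.
- The arm moves only by the tool send_rows, never from a script. Its arguments are lists of equal length, an entry for each row: "xyz": the shift along the tool's x, y, z in m, a list of three; "rotation": the turn, a rotation vector about the tool's x, y, z in rad, a list of three; "jaw": the opening, from 0 (shut) to 1 (fully open). A call has 1 to 20 rows; each row shifts and turns the commanded pose from where the row before left it, along the tool's axes as they then stand; what a row does not reach is not made up. A row lasts 1/10 s, in which the tool goes at most 50 mm and 8.59 degrees, less where a joint would pass 70% of its speed; a pose out of reach is approached as far as the arm can. A call is refused whole if a number of a shift passes 0.05 or a number of a turn 0.15, either way. A call with a gripper value outside its range is refused whole. The fingers move at their own pace and stop on an object; "newtons" is the grip in N (left out, the last holds). Time passes only in rows, so rows that do not move let the fingers close. It gives the time, the measured TCP pose, the force, the opening and the grip force at its end, in the units of the state.
- env.get_obs(): the state, without advancing time (a new reading comes with each control period).
- env.read_camera(name): name is "scene" or "top" or "wrist"; returns a dict with "image" (400x640x3 uint8, blue, green, red), "fx", "fy", "cx", "cy" (pixels), "distortion" ([k1, k2, p1, p2, k3] as OpenCV has them; the pictures are not rectified), "R" (3x3) and "t" (3): a world point X has camera coordinates R X + t. Camera axes: x right, y down, z forward; pixel columns grow to the right and rows downward; lengths in m; the calibration is good to about 2 mm. A picture is of the moment at which its call begins. There is no depth.
- env.sign_off(): hands the job in; it is judged then, once.
The state is a dict: "time_s": time; "qpos": joint angles; "joint_velocities": joint speeds; "effort": joint torques, N m; "tool_pos": TCP position; "tool_rot": TCP orientation; "force": force on the tool from outside, world axes, zero at the start; "wrist_torque": the same for the moment, N m; "grip_width": finger opening in m; "grasp_force": force on a finger pad.
Only numpy, scipy, OpenCV 4.12 (cv2) and the standard library are available. Lean on these libraries where they do the work, as an engineer would, in place of code of your own. Each camera call takes 0.05 s, during which the arm holds its last target. There are 200 camera calls.

## Working session

There is one attempt and no reset: what is moved stays moved. The work goes in short steps, Python scripts to look and compute and a tool call to move; the robot and the scene stay as the last step left them, time stands still between calls to the robot, and variables do not carry over. Pictures are saved under pics/ and viewed, at most 10 in all, crops included, and the job is handed in when it is done.

Besides the shell and the picture viewer there is one more tool, called in YAML: its name, and indented under it one key for each argument. send_rows: Moves the arm, as the interface text tells. Its arguments: {"type":"object","properties":{"xyz":{"type":"array"},"rotation":{"type":"array"},"jaw":{"type":"array"},"newtons":{"type":"number"}},"required":["xyz","rotation","jaw"]}

```bash
mkdir -p pics; python3 - <<'E'
from cell import env
import cv2,pickle,numpy as np
o=env.get_obs();print({k:np.round(v,3) for k,v in o.items()}, env.grip_depth)
d={n:env.read_camera(n) for n in("scene","top","wrist")}
pickle.dump(d,open("c0.pkl","wb"))
for n,c in d.items(): print(n,c["fx"],c["cx"],c["cy"],c["distortion"],np.round(c["R"],3).tolist(),c["t"])
cv2.imwrite("pics/scene0.png",d["scene"]["image"]);cv2.imwrite("pics/top0.png",d["top"]["image"])
E
```

```text
{'time_s': np.float64(0.0), 'qpos': array([67.045, 18.439, -4.017, 83.175,  1.296, 78.543, -3.261]), 'joint_velocities': array([-0.062, -0.02 ,  0.012, -0.043,  0.009, -0.008, -0.022]), 'effort': array([-1.0000e-03, -4.9129e+01, -4.0400e-01, -3.1252e+01, -6.4000e-02,
        4.4000e-02,  0.0000e+00]), 'tool_pos': array([ 0.262, -0.595,  0.404]), 'tool_rot': array([-1.79889e+02,  7.00000e-03,  2.37650e+01]), 'force': array([-0.702,  0.033,  0.405]), 'wrist_torque': array([-0.055, -0.015, -0.001]), 'grasp_force': np.float64(0.0), 'grip_width': np.float64(0.087)} 0.1635
scene 433.06255004586376 322.31246219307747 199.51510270972545 [-0.06884937  0.          0.          0.          0.        ] [[-0.901, -0.434, -0.014], [-0.197, 0.436, -0.878], [0.387, -0.788, -0.479]] [0.52369194 0.21541034 1.01541768]
top 386.34325606253503 324.72722605842307 190.01268524898865 [0.01889385 0.         0.         0.         0.        ] [[-0.028, -0.999, -0.03], [-0.98, 0.033, -0.195], [0.196, 0.024, -0.98]] [0.01767847 0.5829637  1.01124483]
wrist 300.1690209348969 319.51411742119944 197.29165782236876 [-0.05543672  0.          0.          0.          0.        ] [[0.403, -0.915, -0.001], [-0.88, -0.388, 0.274], [-0.251, -0.109, -0.962]] [-0.6480776  -0.03225334  0.3916433 ]
```

View pics/scene0.png

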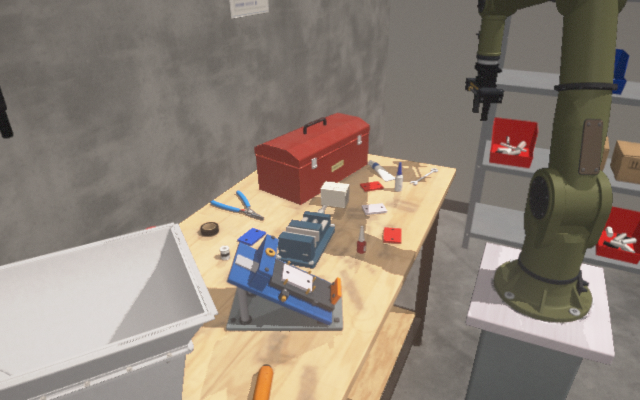

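View pics/top0.png

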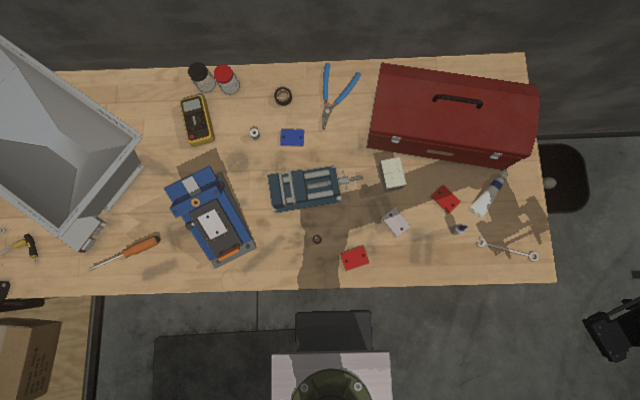

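The top view shows the candidates for plate_upper: silver at (397,222), red at (355,258) and (446,199), and blue at (292,137). Only the silver one with two dark holes fits. The jig is at (210,215) with the lower plate in it. The bystanders are the carton (393,173), red bottle (317,239) and blue bottle (458,230).

```bash
cat > h.py <<'E'
import numpy as np,cv2,pickle
def ray(c,p):
    K=np.array([[c["fx"],0,c["cx"]],[0,c["fy"],c["cy"]],[0,0,1]])
    u=cv2.undistortPoints(np.array(p,float).reshape(-1,1,2),K,np.array(c["distortion"])).reshape(-1,2)
    R=np.array(c["R"]);return -R.T@np.array(c["t"]),np.c_[u,np.ones(len(u))]@R
def onz(c,p,z):
    o,d=ray(c,p);return o+d*((z-o[2])/d[:,2])[:,None]
def proj(c,X):
    K=np.array([[c["fx"],0,c["cx"]],[0,c["fy"],c["cy"]],[0,0,1]])
    return cv2.projectPoints(np.array(X,float).reshape(-1,1,3),cv2.Rodrigues(np.array(c["R"]))[0],np.array(c["t"]).reshape(3,1),K,np.array(c["distortion"]))[0].reshape(-1,2)
def tri(c1,p1,c2,p2):
    o1,d1=ray(c1,[p1]);o2,d2=ray(c2,[p2]);d1=d1[0]/np.linalg.norm(d1);d2=d2[0]/np.linalg.norm(d2)
    s=np.linalg.lstsq(np.c_[d1,-d2],o2-o1,rcond=None)[0];a=o1+s[0]*d1;b=o2+s[1]*d2
    return (a+b)/2,np.linalg.norm(a-b)
def blob(im,box,f):
    x0,y0,x1,y1=box;m=np.zeros(im.shape[:2],np.uint8);m[y0:y1,x0:x1]=f(im[y0:y1,x0:x1].astype(int))*255
    m=cv2.morphologyEx(m,cv2.MORPH_CLOSE,np.ones((5,5)))
    c=max(cv2.findContours(m,0,2)[0],key=cv2.contourArea);return c
E
python3 - <<'E'
from h import *
d=pickle.load(open("c0.pkl","rb"));T,S=d["top"],d["scene"]
white=lambda a:(a.min(2)>135)&(a.max(2)-a.min(2)<45)
orange=lambda a:(a[...,2]>140)&(a[...,0]<70)&(a[...,2]-a[...,1]>60)
for nm,c,box,f in(("pu top",T,(375,203,418,243),white),("pu scene",S,(358,200,392,219),white),("pl top",T,(192,205,232,242),white),("pl scene",S,(275,258,320,298),white),("bar top",T,(212,240,246,265),orange),("bar scene",S,(322,272,347,308),orange),("red bottle cap",T,(305,230,330,250),lambda a:a.max(2)-a.min(2)>60)):
    k=blob(c["image"],box,f);r=cv2.minAreaRect(k);b=cv2.boxPoints(r);print(nm,cv2.contourArea(k),np.round(b,1).tolist())
    if nm[:2]=="pu":
        B=onz(c,b,.008);print(np.round(B,4).tolist(),B.mean(0),np.linalg.norm(B[1]-B[0]),np.linalg.norm(B[2]-B[1]))
a=cv2.resize(T["image"][160:275,155:265],None,fx=4,fy=4,interpolation=2)
b=cv2.resize(T["image"][195:275,300:410],None,fx=3,fy=3,interpolation=2)
s=cv2.resize(S["image"][225:335,220:350],None,fx=4,fy=4,interpolation=2)[:, :]
b=cv2.resize(T["image"][200:245,370:425],None,fx=5,fy=5,interpolation=2)
cv2.imwrite("pics/topjig.png",cv2.copyMakeBorder(a,0,0,0,0,0)) 
cv2.imwrite("pics/scenejig.png",s)
o=np.zeros((460,440+275,3),np.uint8);o[:,:440]=a;o[:225,440:]=b;cv2.imwrite("pics/crop.png",o)
E
```

```text
pu top 273.0 [[384.3999938964844, 220.5], [397.3999938964844, 210.0], [410.0, 225.8000030517578], [397.0, 236.1999969482422]]
[[0.4992, -0.1661, 0.008], [0.5279, -0.2048, 0.008], [0.482, -0.2372, 0.008], [0.4538, -0.1987, 0.008]] [ 0.49070566 -0.20168756  0.008     ] 0.04817626508247172 0.0561468234366523
pu scene 191.0 [[361.8999938964844, 205.0], [386.0, 202.0], [387.29998779296875, 212.10000610351562], [363.1000061035156, 215.10000610351562]]
[[0.5361, -0.1955, 0.008], [0.4727, -0.2458, 0.008], [0.4488, -0.1861, 0.008], [0.5099, -0.1385, 0.008]] [ 0.49190431 -0.1914892   0.008     ] 0.08094001700290376 0.06432313220280178
pl top 436.0 [[197.10000610351562, 217.5], [213.10000610351562, 207.89999389648438], [226.6999969482422, 230.60000610351562], [210.6999969482422, 240.1999969482422]]
pl scene 504.0 [[277.20001220703125, 277.20001220703125], [284.79998779296875, 261.1000061035156], [317.3999938964844, 276.5], [309.79998779296875, 292.6000061035156]]
bar top 23.0 [[218.60000610351562, 258.20001220703125], [237.39999389648438, 248.8000030517578], [238.1999969482422, 250.39999389648438], [219.39999389648438, 259.79998779296875]]
bar scene 128.5 [[332.0, 279.0], [339.0, 279.0], [339.0, 303.0], [332.0, 303.0]]Traceback (most recent call last):
  File "<stdin>", line 6, in <module>
  File "h.py", line 18, in blob
    c=max(cv2.findContours(m,0,2)[0],key=cv2.contourArea);return c
ValueError: max() iterable argument is empty
```

```bash
python3 - <<'E'
from h import *
d=pickle.load(open("c0.pkl","rb"));T,S=d["top"],d["scene"];W=d["wrist"]
# camera mount in tool frame
from scipy.spatial.transform import Rotation as Ro
Rt=Ro.from_euler("xyz",[-179.889,.007,23.765],degrees=True).as_matrix();p=np.array([.262,-.595,.404])
R=np.array(W["R"]);print("cam in tool",Rt.T@(-R.T@W["t"]-p),"\naxes",np.round(Rt.T@R.T,3))
for q in([197.1,217.5],[213.1,207.9],[226.7,230.6],[210.7,240.2]): print(q)
print("jig centre approx",onz(T,[[211.9,224]],.085))
for h in ((0.06,[317,239]),(0.09,[458,230]),(.06,[393,173])): print(onz(T,[h[1]],h[0]))
# lower plate corner triangulation: top near-robot-left etc; order top 3,2,1,0 <-> scene
tp=[[197.1,217.5],[213.1,207.9],[226.7,230.6],[210.7,240.2]];sp=[[277.2,277.2],[284.8,261.1],[317.4,276.5],[309.8,292.6]]
print("plate lower:",[tuple(np.round(np.r_[tri(T,a,S,b)[0],tri(T,a,S,b)[1]],4)) for a,b in zip(tp,sp)])
o=np.zeros((560,800,3),np.uint8)
a=cv2.resize(T["image"][160:275,160:260],None,fx=4,fy=4,interpolation=2);o[:460,:400]=a
b=cv2.resize(S["image"][232:332,225:350],None,fx=3.2,fy=3.2,interpolation=2);o[:320,400:]=b
b=cv2.resize(T["image"][203:243,370:425],None,fx=5,fy=5,interpolation=2);o[330:530,410:685]=b
cv2.imwrite("pics/crop.png",o)
E
```

```text
cam in tool [ 0.07605017 -0.00143499  0.01943063] 
axes [[-0.    -0.962 -0.274]
 [ 1.    -0.     0.   ]
 [-0.    -0.274  0.962]]
[197.1, 217.5]
[213.1, 207.9]
[226.7, 230.6]
[210.7, 240.2]
jig centre approx [[0.49566691 0.30231796 0.085     ]]
[[0.44900454 0.02406572 0.06      ]]
[[ 0.4592482  -0.34396057  0.09      ]]
[[ 0.62429204 -0.19083088  0.06      ]]
plate lower: [(np.float64(0.516), np.float64(0.3358), np.float64(0.1111), np.float64(0.0111)), (np.float64(0.5322), np.float64(0.2891), np.float64(0.118), np.float64(0.0031)), (np.float64(0.4721), np.float64(0.2623), np.float64(0.0775), np.float64(0.0115)), (np.float64(0.4569), np.float64(0.3098), np.float64(0.0716), np.float64(0.0065))]
```

View pics/crop.png

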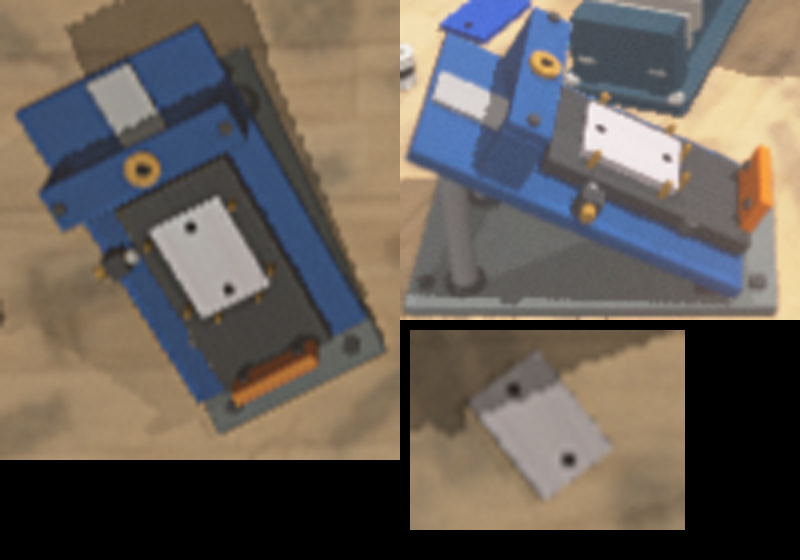

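The crop confirms the silver plate with two dark holes. Its corners are at about (396,207), (382,218), (397,237) and (410,227), partly in shadow. The carriage is down, with the lower plate between its pins and the orange bar at the lower end. I'll hover over the loose plate for a wrist view.

send_rows:
  xyz:
    - [0.037,-0.027,0.0]
    - [0.037,-0.027,0.0]
    - [0.037,-0.027,0.0]
    - [0.037,-0.027,0.0]
    - [0.037,-0.027,0.01]
    - [0.037,-0.027,0.015]
    - [0.037,-0.027,0.015]
    - [0.037,-0.027,0.015]
    - [0.037,-0.027,0.015]
    - [0.037,-0.027,0.015]
    - [0,0,0]
    - [0,0,0]
    - [0,0,0]
  rotation:
    - [0,0,0]
    - [0,0,0]
    - [0,0,0]
    - [0,0,0]
    - [0,0,0]
    - [0,0,0]
    - [0,0,0]
    - [0,0,0]
    - [0,0,0]
    - [0,0,0]
    - [0,0,-0.105]
    - [0,0,-0.105]
    - [0,0,0]
  jaw: [1,1,1,1,1,1,1,1,1,1,1,1,1]

```text
time_s: 1.45
tool_pos: [0.4918, -0.1982, 0.3193]
tool_rot: [-180.0, 0.0, 35.9]
force: [-0.2, 0.1, -0.6]
grip_width: 0.0867
grasp_force: 0.0
```

```bash
python3 - <<'E'
from h import *
from cell import env
c=env.read_camera("wrist");o=env.get_obs();pickle.dump((c,o),open("c1.pkl","wb"))
cv2.imwrite("pics/w1.png",c["image"])
g=c["image"]
k=blob(g,(150,60,560,340),lambda a:(a.max(2)-a.min(2)<28)&(a.min(2)>45))
e=cv2.approxPolyDP(k,8,True).reshape(-1,2);r=cv2.boxPoints(cv2.minAreaRect(k));print(cv2.contourArea(k),e.tolist(),r.tolist())
B=onz(c,r,.008);print(B.round(4).tolist(),B.mean(0))
print(o["tool_pos"],o["tool_rot"])
E
```

```text
4285.5 [[355, 94], [422, 122], [459, 60], [371, 60]] [[352.730224609375, 93.72886657714844], [390.96246337890625, 23.146320343017578], [459.00006103515625, 60.00001525878906], [420.767822265625, 130.5825653076172]]
[[0.5844, -0.168, 0.008], [0.6525, -0.1589, 0.008], [0.6661, -0.2285, 0.008], [0.5963, -0.2413, 0.008]] [ 0.62483737 -0.19914938  0.008     ]
[ 0.49163678 -0.19867902  0.31950043] [-1.79980924e+02  1.98877137e-02  3.56737435e+01]
```

View pics/w1.png

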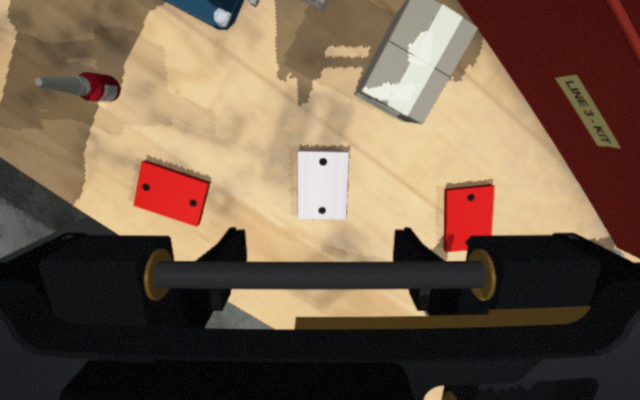

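The wrist view shows the silver plate at (323,185), spanning (298..349, 150..220), almost square to the jaws. The red look-alikes are to either side.

```bash
python3 - <<'E'
from h import *
c,o=pickle.load(open("c1.pkl","rb"))
k=blob(c["image"],(280,130,370,235),lambda a:(a[...,0]>195)|((a.max(2)-a.min(2)<14)&(a.min(2)>90)))
r=cv2.boxPoints(cv2.minAreaRect(k));print(cv2.contourArea(k),r.tolist())
B=onz(c,r,.008);print(B.round(4).tolist(),B.mean(0))
for i in range(4):
    e=B[(i+1)%4]-B[i];print(np.linalg.norm(e),np.degrees(np.arctan2(e[1],e[0])))
g=cv2.cvtColor(c["image"],6)
from scipy.ndimage import center_of_mass
H=[]
for x0,y0 in((315,153),(314,203)):
    w=np.clip(120-g[y0:y0+16,x0:x0+16].astype(float),0,None);y,x=center_of_mass(w);H.append((x0+x,y0+y))
P=onz(c,H,.008);print(H,P,P.mean(0),np.degrees(np.arctan2(*(P[0]-P[1])[1::-1])))
E
```

```text
3243.0 [[298.0, 151.0], [348.0, 151.0], [348.0, 219.0], [298.0, 219.0]]
[[0.5111, -0.1572, 0.008], [0.5395, -0.1966, 0.008], [0.4838, -0.2391, 0.008], [0.4535, -0.1972, 0.008]] [ 0.49696796 -0.19749595  0.008     ]
0.04854406813119538 -54.136519127029416
0.07010612693681342 -142.6806574479452
0.051698455743805355 125.84982361081786
0.07008462756314932 34.74077808028392
[(np.float64(322.64864864864865), np.float64(161.33019976498238)), (np.float64(321.6500498504487), np.float64(209.9606181455633))] [[ 0.51691848 -0.18255379  0.008     ]
 [ 0.47578138 -0.21119015  0.008     ]] [ 0.49634993 -0.19687197  0.008     ] 34.84255871704747
```

send_rows:
  xyz:
    - [0.005,0.0015,0.03]
    - [0,0,0.035]
    - [0,0,0.035]
    - [0,0,0.02]
    - [0,0,0.01]
    - [0,0,0.005]
    - [0,0,0]
  rotation:
    - [0,0,0]
    - [0,0,0]
    - [0,0,0]
    - [0,0,0]
    - [0,0,0]
    - [0,0,0]
    - [0,0,0]
  jaw: [1,1,1,1,1,1,1]

```text
time_s: 2.2
tool_pos: [0.4969, -0.1973, 0.185]
tool_rot: [180.0, -0.0, 35.7]
force: [-0.5, 0.1, 0.3]
grip_width: 0.087
grasp_force: 0.0
```

send_rows:
  xyz:
    - [0,0,0.001]
    - [0,0,0]
    - [0,0,0]
    - [0,0,0]
    - [0,0,0]
    - [0,0,0]
    - [0,0,0]
    - [0,0,0]
    - [0,0,0]
    - [0,0,0]
  rotation:
    - [0,0,0]
    - [0,0,0]
    - [0,0,0]
    - [0,0,0]
    - [0,0,0]
    - [0,0,0]
    - [0,0,0]
    - [0,0,0]
    - [0,0,0]
    - [0,0,0]
  jaw: [0.8,0.6,0.5,0.5,0.5,0.5,0.5,0.5,0.5,0.5]
  newtons: 20

```text
time_s: 3.2
tool_pos: [0.4967, -0.1971, 0.1839]
tool_rot: [180.0, 0.0, 35.8]
force: [-0.4, 0.4, 2.4]
grip_width: 0.0497
grasp_force: 20.0
```

send_rows:
  xyz:
    - [0,0,-0.01]
    - [0,0,-0.04]
    - [0,0,-0.05]
    - [0,0,-0.05]
    - [0,0,-0.05]
    - [0.005,-0.02,0]
    - [0.008,-0.037,0]
    - [0.008,-0.037,0]
    - [0.008,-0.037,0]
    - [0.008,-0.037,0]
    - [0.008,-0.037,0]
    - [0.008,-0.037,0]
    - [0.008,-0.037,0]
    - [0.008,-0.037,0]
    - [0.008,-0.037,0]
    - [0.008,-0.037,0]
    - [0.008,-0.037,0]
    - [0.006,-0.02,0]
    - [0,-0.014,0]
    - [0,0,0]
  rotation:
    - [0,0,0]
    - [0,0,0]
    - [0,0,0.103]
    - [0,0,0.103]
    - [0,0,0]
    - [0,0,0]
    - [0,0,0]
    - [0,0,0]
    - [0,0,0]
    - [0,0,0]
    - [0,0,0]
    - [0,0,0]
    - [0,0,0]
    - [0,0,0]
    - [0,0,0]
    - [0,0,0]
    - [0,0,0]
    - [0,0,0]
    - [0,0,0]
    - [0,0,0]
  jaw: [0.5,0.5,0.5,0.5,0.5,0.5,0.5,0.5,0.5,0.5,0.5,0.5,0.5,0.5,0.5,0.5,0.5,0.5,0.5,0.5]
  newtons: 30

```text
time_s: 5.2
tool_pos: [0.3979, 0.2666, 0.3835]
tool_rot: [-180.0, 0.0, 24.3]
force: [0.4, 0.2, -0.3]
grip_width: 0.0493
grasp_force: 30.0
```

```bash
python3 - <<'E'
from h import *
from cell import env
c=env.read_camera("wrist");o=env.get_obs();pickle.dump((c,o),open("c2.pkl","wb"))
cv2.imwrite("pics/w2.png",c["image"]);print(o["tool_pos"],o["tool_rot"],o["qpos"])
E
```

```text
[0.39880983 0.2651087  0.38343456] [1.79984900e+02 4.29121628e-02 2.41483054e+01] [ 1.60156142e+01 -1.11734796e-01 -5.20321043e+01  1.06762553e+02
 -8.57281663e-02  7.33513067e+01 -1.01843498e+02]
```

View pics/w2.png

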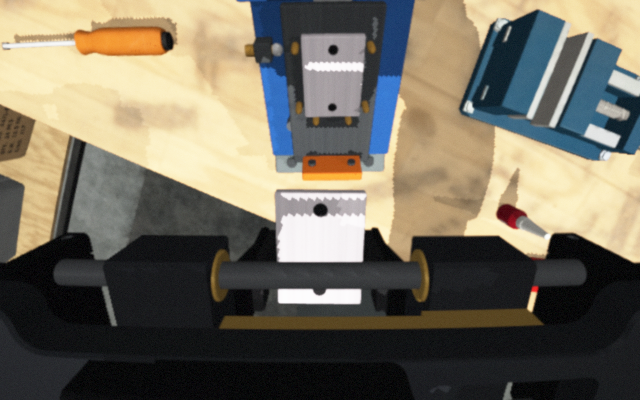

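The wrist view shows the held plate with holes at (320,210) and (319,290). The nest is ahead: lower-plate holes at (333,49) and (332,107), orange bar at (332,167). Now I'll tilt the tool 30° and take a second view for depth.

send_rows:
  xyz:
    - [-0.02,0,0]
    - [-0.02,0,0]
    - [-0.02,0,0]
    - [-0.02,0,0]
    - [0,0,0]
    - [0,0,0]
  rotation:
    - [0,0.131,0]
    - [0,0.131,0]
    - [0,0.131,0]
    - [0,0.131,0]
    - [0,0,0]
    - [0,0,0]
  jaw: [0.5,0.5,0.5,0.5,0.5,0.5]

```text
time_s: 5.85
tool_pos: [0.3533, 0.2428, 0.3845]
tool_rot: [178.8, -19.3, 24.0]
force: [0.4, 0.1, -0.4]
grip_width: 0.0493
grasp_force: 30.0
```

```bash
python3 - <<'E'
from h import *
from cell import env
c=env.read_camera("wrist");o=env.get_obs();pickle.dump((c,o),open("c3.pkl","wb"))
cv2.imwrite("pics/w3.png",c["image"]);print(o["tool_pos"],o["tool_rot"],o["qpos"])
E
```

```text
[0.35385064 0.24247729 0.38449959] [178.75067963 -19.29733943  23.91823328] [ -3.27195942 -16.79865021 -31.12866529 120.32908828  -4.6285737
  55.39600946 -99.02431675]
```

View pics/w3.png

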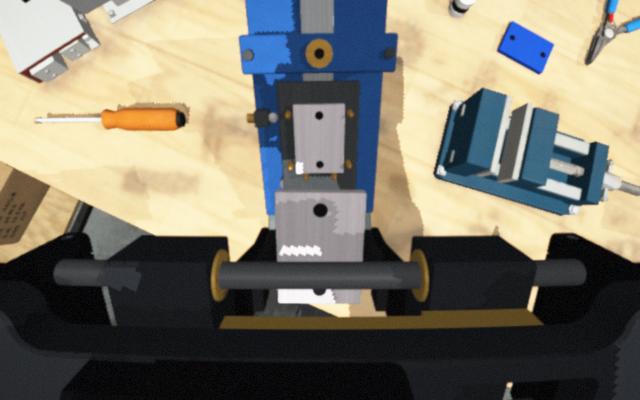

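The nest is fully visible: lower-plate holes at (319,116) and (319,164), bushing at (319,53). Joint 2 reached its limit at a 19° tilt, so I'll triangulate from the two views and plan the approach from there.

```bash
cat > m.py <<'E'
from h import *
from scipy.spatial.transform import Rotation as Ro
from scipy.ndimage import center_of_mass
def dark(c,x,y,h=6,th=90):
    g=cv2.cvtColor(c["image"],6)[y-h:y+h+1,x-h:x+h+1].astype(float)
    b,a=center_of_mass(np.clip(th-g,0,None));return [x-h+a,y-h+b]
def pose(o): return Ro.from_euler("xyz",o["tool_rot"],degrees=True).as_matrix(),np.array(o["tool_pos"])
E
python3 - <<'E'
from m import *
A,oa=pickle.load(open("c2.pkl","rb"));B,ob=pickle.load(open("c3.pkl","rb"));T=pickle.load(open("c0.pkl","rb"))["top"]
Ha=[dark(A,333,49),dark(A,332,107)];Hb=[dark(B,319,116),dark(B,319,164)];print(Ha,Hb)
P=[]
for a,b in zip(Ha,Hb):
    X,e=tri(A,a,B,b);P.append(X);print(X.round(4),e.round(4))
P=np.array(P);d=P[0]-P[1];print("len",np.linalg.norm(d),"yaw",np.degrees(np.arctan2(d[1],d[0])),"slope",np.degrees(np.arcsin(d[2]/np.linalg.norm(d))),"mid",P.mean(0))
# held plate holes in tool frame
for c,o,hs in((A,oa,[(320,210),(319,290)]),(B,ob,[(320,210)])):
    R,p=pose(o);H=[dark(c,*h,h=8) for h in hs];O,D=ray(c,H);O=R.T@(O-p);D=D@R
    print(H,(O+D*((.1759-O[2])/D[:,2])[:,None]).round(4).tolist())
E
```

```text
[[np.float64(332.7301854974705), np.float64(49.45603469043604)], [np.float64(331.783386327504), np.float64(106.93600953895071)]] [[np.float64(318.7164546573656), np.float64(115.10545752974969)], [np.float64(319.3651406508549), np.float64(164.08659680088252)]]
[0.5146 0.3092 0.109 ] 0.0001
[0.4753 0.2908 0.0844] 0.0001
len 0.049928860132355084 yaw 25.072956821597554 slope 29.635686535526382 mid [0.49499136 0.30003742 0.09670058]
[[np.float64(320.0285614362322), np.float64(209.46805782233622)], [np.float64(319.02591792656585), np.float64(286.656407487401)]] [[0.0243, -0.0028, 0.1759], [-0.0241, -0.0033, 0.1759]]
[[np.float64(319.9136705907307), np.float64(209.829674408739)]] [[0.0242, -0.0016, 0.1759]]
```

send_rows:
  xyz:
    - [0.0017,0.0017,0.03]
    - [0.0017,0.0017,0.03]
    - [0.0017,0.0017,0.03]
    - [0,0,0]
    - [0,0,0]
    - [0,0,0]
  rotation:
    - [0,0,0]
    - [0,0,0]
    - [0,0,0]
    - [0,0.0935,0]
    - [0,0.0935,0]
    - [0,0,0]
  jaw: [0.5,0.5,0.5,0.5,0.5,0.5]

```text
time_s: 6.5
tool_pos: [0.3888, 0.2483, 0.3004]
tool_rot: [178.6, -30.0, 24.0]
force: [-0.8, -0.1, -1.2]
grip_width: 0.0494
grasp_force: 30.0
```

```bash
python3 - <<'E'
from cell import env
o=env.get_obs();print(o["tool_pos"],o["tool_rot"],o["qpos"])
E
```

```text
[0.3888303  0.24826535 0.30044859] [178.59398761 -29.96222162  23.98322201] [  -0.8407076   -10.29272391  -35.2763954   127.62874246    3.82027157
   31.8988401  -106.32858851]
```

```bash
python3 - <<'E'
from m import *
from cell import env
C=env.read_camera("wrist");o=env.get_obs();pickle.dump((C,o),open("c4.pkl","wb"));cv2.imwrite("pics/w4.png",C["image"])
A,_=pickle.load(open("c2.pkl","rb"));B,_=pickle.load(open("c3.pkl","rb"));T=pickle.load(open("c0.pkl","rb"))["top"]
P0=np.array([.495,.300,.0967])
def onp(c,p,psi,P0=P0):
    n=np.array([-.5*np.cos(psi),-.5*np.sin(psi),.866]);O,D=ray(c,p);return O+D*((P0-O)@n/(D@n))[:,None]
for nm,c,H in(("A",A,[dark(A,333,49),dark(A,332,107)]),("B",B,[dark(B,319,116),dark(B,319,164)]),("B+bush",B,[dark(B,319,53,4),dark(B,319,164)])):
    psi=np.radians(24)
    P1=P0
    for _ in range(5):
        if nm=="B+bush":
            # bushing ~20mm+ above plate-top plane
            n=np.array([-.5*np.cos(psi),-.5*np.sin(psi),.866]);X=np.r_[onp(c,H[:1],psi,P0+.03*n),onp(c,H[1:],psi)]
        else: X=onp(c,H,psi)
        d=X[0]-X[1];psi=np.arctan2(d[1],d[0])
    print(nm,np.degrees(psi),np.linalg.norm(d),X.mean(0))
# plate corners via white/grey mask in B
g=cv2.cvtColor(B["image"],6)[95:195,255:400];print(g[40,20:120].tolist());print(g[45,20:120].tolist())
E
```

```text
A 25.10190531430057 0.050070338249674724 [0.49495615 0.30006847 0.09669384]
B 25.073615900167574 0.0500193066676035 [0.49500186 0.29999506 0.09669977]
B+bush 25.050166513029726 0.10929129766811448 [0.50981553 0.3069088  0.1234586 ]
[63, 62, 56, 52, 46, 45, 50, 53, 53, 51, 49, 48, 42, 40, 43, 46, 43, 44, 70, 129, 159, 166, 173, 173, 174, 171, 166, 166, 167, 165, 169, 172, 172, 170, 169, 169, 171, 173, 174, 174, 168, 173, 173, 174, 169, 168, 169, 171, 171, 171, 169, 169, 168, 170, 171, 165, 165, 168, 167, 167, 166, 171, 170, 169, 169, 167, 166, 163, 152, 110, 59, 51, 51, 50, 52, 54, 49, 52, 52, 48, 49, 52, 51, 57, 59, 61, 64, 62, 63, 66, 64, 66, 64, 66, 65, 64, 61, 61, 67, 64]
[76, 56, 54, 54, 52, 48, 46, 53, 53, 56, 50, 48, 43, 40, 43, 43, 46, 43, 59, 107, 152, 163, 170, 176, 172, 171, 163, 169, 166, 168, 169, 173, 169, 169, 172, 172, 170, 170, 173, 173, 172, 173, 175, 172, 169, 169, 168, 170, 172, 167, 171, 168, 167, 167, 166, 167, 166, 166, 165, 167, 170, 170, 169, 171, 166, 166, 166, 162, 148, 103, 59, 53, 50, 51, 52, 50, 46, 53, 51, 53, 51, 50, 56, 60, 57, 63, 62, 60, 63, 64, 62, 66, 63, 64, 63, 62, 64, 61, 64, 61]
```

View pics/w4.png

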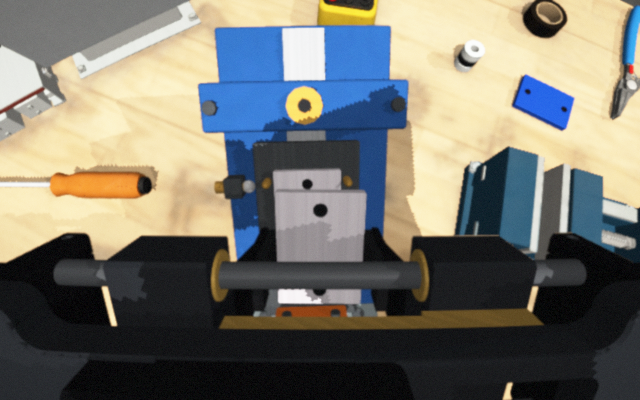

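The held plate (holes at (320,210)) covers most of the nest. The lower plate's upper hole is at (307,184) and the bushing at (304,104). The jig yaw comes out at 25.1° in every view, so I'll work out the aligning move.

```bash
cat > go.py <<'E'
import sys
from m import *
def plan(o,held,x,y,h,psi=25.07,C=(.495,.300,.0967)):
    R,p=pose(o);Rt=Ro.from_euler("xyz",[180,-30,psi],degrees=True).as_matrix()
    X,n=Rt[:,0],-Rt[:,2];Y=np.cross(n,X)
    tgt=np.array(C)+x*X+y*Y+h*n-Rt@np.array(held)
    return Ro.from_matrix(R.T@Rt).as_rotvec(),Rt.T@(tgt-p),R.T@(tgt-p)
E
python3 - <<'E'
from go import *
C,o=pickle.load(open("c4.pkl","rb"));R,p=pose(o)
H=[dark(C,320,210,8)];O,D=ray(C,H);O=R.T@(O-p);D=D@R;print("held hole",H,O+D*((.1759-O[2])/D[:,2])[:,None])
# lower plate's upper hole in this view vs stored 3D
print(dark(C,307,184,4),proj(C,[[.5146,.3092,.109]]))
rv,after,before=plan(o,(0,-.002,.184),.002,0,.02);print("rotvec",rv.round(4),"shift after turn",after.round(4))
E
```

```text
held hole [[np.float64(319.9684440861453), np.float64(209.87826787976505)]] [[ 0.02468888 -0.00063568  0.1759    ]]
[np.float64(306.8750875554518), np.float64(183.8307261265468)] [[306.90870469 183.71387614]]
rotvec [ 0.034   0.0022 -0.0163] shift after turn [0.002  0.0003 0.0319]
```

```bash
cat > go.py <<'E'
from m import *
M=np.array([[0,-.9617,-.2741],[1,0,0],[0,-.2741,.9617]])
def plan(c,x,y,h,hole,psi=25.07,C=(.495,.300,.0967)):
    """turn, then shift (tool axes after the turn, about TCP) bringing held plate underside to nest offset x,y,h"""
    Rc=np.array(c["R"]);R=(M@Rc).T                      # tool axes in world, by the camera
    o,d=ray(c,[hole]);d=d[0]@R; v=d*.1565/d[2]           # camera -> hole on plate top, tool axes
    held=np.array([.0760,-.0,.0194])+v; held=held+[-.025,0,.008]   # underside centre, tool axes
    tcp=o-R@np.array([.0760,0,.0194])
    Rt=Ro.from_euler("xyz",[180,-30,psi],degrees=True).as_matrix()
    X,n=Rt[:,0],-Rt[:,2];Y=np.cross(n,X)
    tgt=np.array(C)+x*X+y*Y+h*n-Rt@held
    return held,tcp,Ro.from_matrix(R.T@Rt).as_rotvec(),Rt.T@(tgt-tcp),np.c_[X,Y,n].T@(tcp+R@held-C)
E
python3 - <<'E'
from go import *
for f in("c2","c3","c4"):
    C,o=pickle.load(open(f+".pkl","rb"))
    r=plan(C,.002,0,.02,dark(C,320,210,8));print(f,*[np.round(a,4) for a in r],"reported",np.round(o["tool_pos"],4))
    R=(M@np.array(C["R"])).T;print(Ro.from_matrix(R).as_euler("xyz",degrees=True),o["tool_rot"])
E
```

```text
c2 [-0.0006  0.0003  0.1839] [0.3975 0.2677 0.3837] [ 0.0032  0.524  -0.014 ] [-0.0527  0.0118  0.0956] [-0.0373  0.0119  0.1406] reported [0.3988 0.2651 0.3834]
[-1.79969474e+02  2.12331084e-02  2.42597996e+01] [1.79984900e+02 4.29121628e-02 2.41483054e+01]
c3 [-0.0008  0.0002  0.1839] [0.3531 0.244  0.3844] [ 0.0296  0.1867 -0.015 ] [-0.0093  0.0092  0.1214] [-0.0229  0.0041  0.1448] reported [0.3539 0.2425 0.3845]
[178.75030777 -19.31413216  23.99494206] [178.75067963 -19.29733943  23.91823328]
c4 [-0.0008  0.0002  0.1839] [0.3889 0.2495 0.3003] [ 0.0344  0.0006 -0.0166] [ 0.0028 -0.001   0.0312] [-0.0009 -0.0073  0.0513] reported [0.3889 0.2485 0.301 ]
[178.57637792 -29.97886048  23.97117754] [178.5939489  -29.88808612  23.98791753]
```

send_rows:
  xyz:
    - [0,0,0]
    - [0.0015,-0.0005,0.015]
    - [0.0015,-0.0005,0.015]
    - [0,0,0]
    - [0,0,0]
    - [0,0,0]
  rotation:
    - [0.0344,0.0006,-0.0166]
    - [0,0,0]
    - [0,0,0]
    - [0,0,0]
    - [0,0,0]
    - [0,0,0]
  jaw: [0.5,0.5,0.5,0.5,0.5,0.5]

```text
time_s: 7.15
tool_pos: [0.4042, 0.2583, 0.2777]
tool_rot: [-179.9, -30.1, 25.2]
force: [0.3, 0.9, -1.0]
grip_width: 0.0496
grasp_force: 30.0
```

```bash
cat > look.py <<'E'
import sys
from go import *
from cell import env
n=sys.argv[1];x,h=float(sys.argv[2]),float(sys.argv[3])
C=env.read_camera("wrist");o=env.get_obs();pickle.dump((C,o),open(n+".pkl","wb"));cv2.imwrite(f"pics/{n}.png",C["image"])
hole=dark(C,320,210,8);r=plan(C,x,0,h,hole)
print("hole",hole,"turn",r[2].round(4),"shift",r[3].round(4),"plate at nest",r[4].round(4));print(o["tool_pos"].round(4),o["tool_rot"],o["force"].round(1),o["grip_width"])
print("lower holes expected",proj(C,[[.5146,.3092,.109],[.4753,.2908,.0844]]).round(1).tolist())
E
python3 look.py c5 .002 .004
```

```text
hole [np.float64(319.95750577367204), np.float64(209.88602771362588)] turn [-0.0019 -0.002   0.0021] shift [-0.0015  0.0016  0.0184] plate at nest [0.0039 0.002  0.0224]
[0.404  0.2584 0.2777] [-179.95469235  -30.11763321   25.24097087] [-0.7 -0.5 -0. ] 0.04912095837822219
lower holes expected [[323.0, 201.0], [322.6, 269.8]]
```

```bash
python3 - <<'E'
from h import *
c,o=pickle.load(open("c5.pkl","rb"));cv2.imwrite("pics/w5c.png",cv2.resize(c["image"][80:270,220:420],None,fx=4,fy=3.1,interpolation=2))
E
```

```text
(no output)
```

View pics/w5c.png

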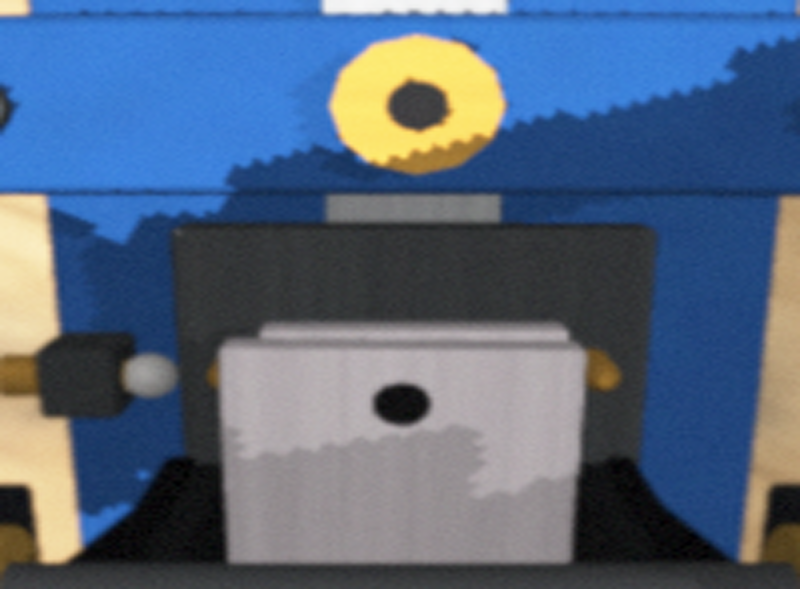

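The held plate's far edge spans x 219–586 in the crop, centre 402. The lower plate's spans 260–568, centre 414. The held plate is therefore about 1.9 mm too far left, which matches the computed offset. I'll correct that and come down part-way.

send_rows:
  xyz:
    - [-0.002,0.0018,0]
    - [0,0,0.006]
    - [0,0,0.005]
    - [0,0,0]
    - [0,0,0]
    - [0,0,0]
  rotation:
    - [-0.002,-0.002,0.002]
    - [0,0,0]
    - [0,0,0]
    - [0,0,0]
    - [0,0,0]
    - [0,0,0]
  jaw: [0.5,0.5,0.5,0.5,0.5,0.5]

```text
time_s: 7.8
tool_pos: [0.408, 0.2586, 0.2664]
tool_rot: [-180.0, -30.0, 25.1]
force: [-0.1, 0.2, -0.8]
grip_width: 0.0498
grasp_force: 30.0
```

```bash
python3 look.py c6 .0015 0; python3 - <<'E'
from h import *
c,o=pickle.load(open("c6.pkl","rb"));g=cv2.cvtColor(c["image"],6)
# edges of grey region per row (dark carriage around)
for r in range(160,206,3):
    m=np.where(g[r,270:375]>105)[0];print(r,(m.min()+270,m.max()+270,len(m)) if len(m) else None,end=" ")
E
```

```text
hole [np.float64(319.9858139534884), np.float64(209.8903488372093)] turn [-0.0005  0.0003  0.0009] shift [0.0005 0.0002 0.0109] plate at nest [0.001  0.0003 0.0109]
[0.408  0.2586 0.2665] [-179.9840374   -29.97958386   25.14186363] [-0.5 -0.  -1.2] 0.048768892837394405
lower holes expected [[320.5, 201.7], [320.4, 274.5]]
160 None 163 None 166 None 169 None 172 None 175 None 178 None 181 None 184 (np.int64(282), np.int64(359), 78) 187 (np.int64(280), np.int64(361), 82) 190 (np.int64(277), np.int64(362), 86) 193 (np.int64(275), np.int64(365), 91) 196 (np.int64(275), np.int64(366), 92) 199 (np.int64(275), np.int64(366), 92) 202 (np.int64(275), np.int64(373), 94) 205 (np.int64(275), np.int64(365), 82)
```

send_rows:
  xyz:
    - [0.0008,0,0.001]
    - [0,0,0.003]
    - [0,0,0.002]
    - [0,0,0.002]
    - [0,0,0.001]
    - [0,0,0]
  rotation:
    - [0,0,0]
    - [0,0,0]
    - [0,0,0]
    - [0,0,0]
    - [0,0,0]
    - [0,0,0]
  jaw: [0.5,0.5,0.5,0.5,0.5,0.5]

```text
time_s: 8.45
tool_pos: [0.4127, 0.2607, 0.2588]
tool_rot: [-180.0, -29.9, 25.1]
force: [0.6, -0.8, -0.7]
grip_width: 0.0492
grasp_force: 30.0
```

send_rows:
  xyz:
    - [0,0,0.001]
    - [0,0,0]
    - [0,0,0.0005]
    - [0,0,0]
  rotation:
    - [0,0,0]
    - [0,0,0]
    - [0,0,0]
    - [0,0,0]
  jaw: [0.5,0.5,0.5,0.5]

```text
time_s: 8.85
tool_pos: [0.4134, 0.2611, 0.2578]
tool_rot: [-180.0, -30.0, 25.1]
force: [-0.5, -0.0, -0.7]
grip_width: 0.049
grasp_force: 30.0
```

```bash
python3 look.py c7 0 0
```

```text
hole [np.float64(319.98426836321573), np.float64(209.9024869866975)] turn [-0.0003  0.0001  0.0009] shift [-0.0018  0.0002  0.0004] plate at nest [0.0018 0.0002 0.0004]
[0.4134 0.261  0.2578] [-179.98910987  -29.97503121   25.1352075 ] [ 0.2 -0.1 -0.4] 0.04952848951555026
lower holes expected [[320.3, 208.3], [320.2, 284.4]]
```

send_rows:
  xyz:
    - [0,0,0.0005]
    - [0,0,0]
    - [0,0,0.0005]
    - [0,0,0]
  rotation:
    - [0,0,0]
    - [0,0,0]
    - [0,0,0]
    - [0,0,0]
  jaw: [0.5,0.5,0.5,0.5]

```text
time_s: 9.3
tool_pos: [0.4138, 0.2613, 0.2569]
tool_rot: [-180.0, -30.0, 25.1]
force: [0.1, 0.0, -0.1]
grip_width: 0.0491
grasp_force: 30.0
```

send_rows:
  xyz:
    - [0,0,0.0005]
    - [0,0,0]
    - [0,0,0.0005]
    - [0,0,0]
  rotation:
    - [0,0,0]
    - [0,0,0]
    - [0,0,0]
    - [0,0,0]
  jaw: [0.5,0.5,0.5,0.5]

```text
time_s: 9.7
tool_pos: [0.4142, 0.2616, 0.2569]
tool_rot: [179.9, -30.0, 25.2]
force: [-9.3, -3.9, 11.8]
grip_width: 0.0498
grasp_force: 30.0
```

Contact at about 15 N, square to the slope. I'll ease off and slide down to the lower pins.

send_rows:
  xyz:
    - [0,0,-0.0006]
    - [-0.0005,0,0]
    - [-0.0005,0,0]
    - [-0.0005,0,0]
    - [0,0,0]
  rotation:
    - [0,0,0]
    - [0,0,0]
    - [0,0,0]
    - [0,0,0]
    - [0,0,0]
  jaw: [0.5,0.5,0.5,0.5,0.5]

```text
time_s: 10.2
tool_pos: [0.4133, 0.2611, 0.2565]
tool_rot: [-180.0, -30.1, 25.1]
force: [-0.1, -0.3, 3.9]
grip_width: 0.0495
grasp_force: 30.0
```

send_rows:
  xyz:
    - [-0.0005,0,0]
    - [0,0,0]
    - [-0.0005,0,0]
    - [0,0,0]
  rotation:
    - [0,0,0]
    - [0,0,0]
    - [0,0,0]
    - [0,0,0]
  jaw: [0.5,0.5,0.5,0.5]

```text
time_s: 10.6
tool_pos: [0.4124, 0.2607, 0.2559]
tool_rot: [-180.0, -30.1, 25.1]
force: [0.3, -0.6, 5.1]
grip_width: 0.0493
grasp_force: 30.0
```

```bash
python3 look.py c8 0 0
```

```text
hole [np.float64(319.9513569457222), np.float64(209.8066927322907)] turn [-0.0006 -0.0015  0.0009] shift [ 0.      0.0003 -0.0007] plate at nest [ 0.0003  0.0004 -0.0007]
[0.4124 0.2607 0.2559] [-179.98043122  -30.06698424   25.14667511] [0.2 0.1 6. ] 0.049502497716575174
lower holes expected [[320.7, 206.3], [320.5, 283.2]]
```

send_rows:
  xyz:
    - [-0.0005,0,0]
    - [0,0,0]
    - [0,0,0]
    - [0,0,0]
    - [0,0,0]
    - [0,0,0]
    - [0,0,0]
    - [0,0,0]
  rotation:
    - [0,0,0]
    - [0,0,0]
    - [0,0,0]
    - [0,0,0]
    - [0,0,0]
    - [0,0,0]
    - [0,0,0]
    - [0,0,0]
  jaw: [0.5,0.5,0.58,0.6,0.63,0.66,0.68,0.68]

```text
time_s: 11.45
tool_pos: [0.4115, 0.2602, 0.2548]
tool_rot: [-180.0, -29.9, 25.1]
force: [-1.3, -0.6, -0.5]
grip_width: 0.0587
grasp_force: 0.0
```

```bash
python3 look.py c9 0 0
```

```text
hole [np.float64(319.44515838124227), np.float64(207.9713673768459)] turn [-0.0003  0.0008  0.0008] shift [ 0.0003  0.0004 -0.0011] plate at nest [-0.0005  0.0005 -0.0011]
[0.4116 0.2602 0.2549] [-179.98822043  -29.95210735   25.13390284] [-0.3  0.6  0.4] 0.05877517949552945
lower holes expected [[320.3, 203.5], [320.2, 280.9]]
```

send_rows:
  xyz:
    - [0,0,-0.005]
    - [0,0,-0.015]
    - [0,0,-0.025]
    - [-0.015,0,-0.015]
    - [-0.02,0,0]
    - [0,0,0]
  rotation:
    - [0,0,0]
    - [0,0,0]
    - [0,0,0]
    - [0,0,0]
    - [0,0,0]
    - [0,0,0]
  jaw: [0.68,0.68,0.68,0.68,0.68,0.68]

```text
time_s: 12.1
tool_pos: [0.3553, 0.2336, 0.2886]
tool_rot: [179.9, -29.8, 25.2]
force: [-0.2, -1.0, 0.4]
grip_width: 0.0593
grasp_force: 0.0
```

```bash
python3 - <<'E'
from m import *
from cell import env
C=env.read_camera("wrist");o=env.get_obs();pickle.dump((C,o),open("c10.pkl","wb"))
print(o["tool_pos"],o["tool_rot"],o["qpos"].round(1))
cv2.imwrite("pics/w10.png",cv2.resize(C["image"][60:340,200:440],None,fx=2.5,fy=2.1,interpolation=2))
E
```

```text
[0.35643925 0.23429118 0.28944049] [179.9454935  -29.97081149  25.18702787] [ -3.6 -14.9 -32.3 132.4  -3.8  30.8 -99.1]
```

View pics/w10.png

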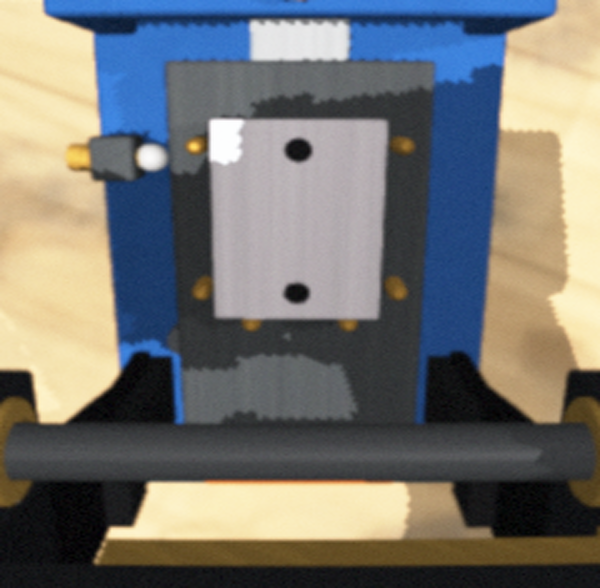

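The plate lies squarely on the lower one, inside the side pins and against the two lower pins: crop corners (210,120), (387,120), (380,320) and (215,320). Next I'll locate the bar's lower face.

```bash
python3 - <<'E'
from go import *
d=pickle.load(open("c0.pkl","rb"))
psi=np.radians(25.07);X=np.array([.866*np.cos(psi),.866*np.sin(psi),.5]);n=np.array([-.5*np.cos(psi),-.5*np.sin(psi),.866]);Y=np.cross(n,X);C=np.array([.495,.300,.0967])
org=lambda a:(a[...,2]-a[...,0]>90)&(a[...,2]-a[...,1]>50)
for nm,c,box in(("A",pickle.load(open("c2.pkl","rb"))[0],(290,140,380,188)),("top",d["top"],(208,236,250,268)),("scene",d["scene"],(322,268,350,310))):
    k=blob(c["image"],box,org);x,y,w,h=cv2.boundingRect(k);print(nm,x,y,w,h,cv2.boxPoints(cv2.minAreaRect(k)).round(1).tolist())
    if nm=="A":
        for hh in(.022,):
            O,D=ray(c,[[x+w/2,y+h-.5],[x,y+h-.5],[x+w,y+h-.5]]);P=O+D*((C+hh*n-O)@n/(D@n))[:,None];print("edge at nest",((P-C)@np.c_[X,Y,n]).round(4).tolist(),P[0].round(4))
    else: # predicted top-lower edge ends for a few x
        for xx in(-.08,-.085,-.09,-.095): print(xx,proj(c,[C+xx*X+s*.03*Y+z*n for s in(1,-1) for z in(.022,-.008)]).round(1).tolist())
c,o=pickle.load(open("c10.pkl","rb"));R,p=pose(o);zt=R[:,2]
print("tip now nest",((p+.182*zt-C)@np.c_[X,Y,n]).round(4))
E
```

```text
A 302 156 60 25 [[302.0, 156.0], [361.0, 156.0], [361.0, 180.0], [302.0, 180.0]]
edge at nest [[-0.0946, -0.0005, 0.022], [-0.0941, 0.0298, 0.022], [-0.0952, -0.0308, 0.022]] [0.411  0.2602 0.0684]
top 218 249 21 12 [[217.8000030517578, 258.6000061035156], [237.8000030517578, 248.60000610351562], [238.8000030517578, 250.60000610351562], [218.8000030517578, 260.6000061035156]]
-0.08 [[215.5, 256.7], [216.2, 252.0], [236.1, 246.4], [236.3, 241.9]]
-0.085 [[216.4, 258.2], [217.1, 253.5], [237.0, 247.9], [237.2, 243.4]]
-0.09 [[217.3, 259.8], [218.0, 254.9], [237.9, 249.4], [238.0, 244.9]]
-0.095 [[218.3, 261.2], [218.9, 256.4], [238.8, 250.9], [238.9, 246.4]]
scene 332 277 10 27 [[332.0, 303.0], [332.0, 277.0], [341.0, 277.0], [341.0, 303.0]]
-0.08 [[334.9, 292.9], [327.9, 302.3], [334.5, 274.9], [327.9, 284.1]]
-0.085 [[337.0, 293.8], [329.9, 303.2], [336.5, 275.8], [329.8, 284.9]]
-0.09 [[339.0, 294.7], [331.9, 304.1], [338.4, 276.7], [331.7, 285.8]]
-0.095 [[341.1, 295.6], [334.0, 304.9], [340.4, 277.6], [333.7, 286.7]]
tip now nest [-0.0365 -0.0008  0.0616]
```

send_rows:
  xyz:
    - [0,0,0]
    - [0,0,0]
    - [0,0,0]
    - [0,0,0]
    - [0,0,0]
    - [0,0,0]
  rotation:
    - [0,-0.1163,0]
    - [0,-0.1163,0]
    - [0,-0.1163,0]
    - [0,0,0]
    - [0,0,0]
    - [0,0,0]
  jaw: [0.5,0.3,0.1,0,0,0]
  newtons: 20

```text
time_s: 12.75
tool_pos: [0.3571, 0.2346, 0.2893]
tool_rot: [-180.0, -10.1, 25.1]
force: [-0.4, -0.2, -1.4]
grip_width: 0.0186
grasp_force: 0.0
```

send_rows:
  xyz:
    - [-0.003,0,0.015]
    - [-0.002,0,0.02]
    - [-0.001,0,0.015]
    - [0,0,0.005]
    - [0,0,0]
    - [0,0,0]
  rotation:
    - [0,0,0]
    - [0,0,0]
    - [0,0,0]
    - [0,0,0]
    - [0,0,0]
    - [0,0,0]
  jaw: [0,0,0,0,0,0]

```text
time_s: 13.35
tool_pos: [0.3605, 0.2363, 0.235]
tool_rot: [-180.0, -10.1, 25.1]
force: [0.9, 0.3, 0.1]
grip_width: 0.0007
grasp_force: 0.0
```

```bash
cat > tip.py <<'E'
from m import *
from cell import env
o=env.get_obs();R,p=pose(o);psi=np.radians(25.07);X=np.array([.866*np.cos(psi),.866*np.sin(psi),.5]);n=np.array([-.5*np.cos(psi),-.5*np.sin(psi),.866]);Y=np.cross(n,X)
print("tip at nest",((p+.182*R[:,2]-[.495,.3,.0967])@np.c_[X,Y,n]).round(4),"X in tool",(R.T@X).round(3),o["tool_pos"].round(4),o["tool_rot"].round(2),"F along X",(o["force"]@X).round(1),o["force"].round(1),o["qpos"].round(1),o["grip_width"],o["time_s"])
E
python3 tip.py
```

```text
tip at nest [-0.1217 -0.0007  0.0231] X in tool [ 0.94   0.001 -0.341] [0.3605 0.2363 0.235 ] [-179.99  -10.07   25.14] F along X 0.9 [0.9 0.3 0.1] [  -3.2   -1.5  -33.8  126.9    1.7   44.5 -103. ] 0.0006937785814713279 13.35
```

send_rows:
  xyz:
    - [0.0022,0,0.006]
    - [0.0022,0,0.006]
    - [0.0056,0,-0.002]
    - [0.0056,0,-0.002]
    - [0.0028,0,-0.001]
    - [0.0028,0,-0.001]
    - [0.0028,0,-0.001]
    - [0,0,0]
  rotation:
    - [0,0,0]
    - [0,0,0]
    - [0,0,0]
    - [0,0,0]
    - [0,0,0]
    - [0,0,0]
    - [0,0,0]
    - [0,0,0]
  jaw: [0,0,0,0,0,0,0,0]

```text
time_s: 14.15
tool_pos: [0.3826, 0.2466, 0.2336]
tool_rot: [-180.0, -10.0, 25.1]
force: [-2.0, -1.2, -2.1]
grip_width: 0.0006
grasp_force: 1.4
```

```bash
python3 tip.py
```

```text
tip at nest [-0.1017 -0.0007  0.0097] X in tool [ 0.939  0.001 -0.343] [0.3826 0.2466 0.2336] [-179.99   -9.97   25.14] F along X -3.1 [-2.  -1.2 -2.1] [  -3.4    2.1  -33.7  124.     4.6   44.6 -104.8] 0.0005901736044720588 14.15
```

send_rows:
  xyz:
    - [0.0028,0,-0.001]
    - [0.0038,0,-0.0014]
    - [0.0038,0,-0.0014]
    - [0.0038,0,-0.0014]
    - [0.0038,0,-0.0014]
    - [0.0038,0,-0.0014]
    - [0.0038,0,-0.0014]
    - [0.0038,0,-0.0014]
    - [0.0038,0,-0.0014]
    - [0.0038,0,-0.0014]
    - [0.0038,0,-0.0014]
    - [0.0038,0,-0.0014]
    - [0.0038,0,-0.0014]
  rotation:
    - [0,0,0]
    - [0,0,0]
    - [0,0,0]
    - [0,0,0]
    - [0,0,0]
    - [0,0,0]
    - [0,0,0]
    - [0,0,0]
    - [0,0,0]
    - [0,0,0]
    - [0,0,0]
    - [0,0,0]
    - [0,0,0]
  jaw: [0,0,0,0,0,0,0,0,0,0,0,0,0]

```text
time_s: 15.45
tool_pos: [0.4232, 0.2656, 0.2597]
tool_rot: [-180.0, -10.0, 25.1]
force: [-3.5, -1.3, -3.6]
grip_width: 0.0006
grasp_force: 1.7
```

```bash
python3 tip.py
```

```text
tip at nest [-0.0498 -0.0006  0.0099] X in tool [ 0.94   0.001 -0.342] [0.4232 0.2656 0.2597] [-179.99   -9.98   25.14] F along X -5.0 [-3.5 -1.3 -3.6] [  -3.8    5.8  -33.2  117.1    6.8   48.4 -105.6] 0.0006085116359970308 15.45
```

send_rows:
  xyz:
    - [0.0028,0,-0.001]
    - [0.0028,0,-0.001]
    - [0.0028,0,-0.001]
    - [0.0028,0,-0.001]
    - [0.0028,0,-0.001]
    - [0.0028,0,-0.001]
    - [0.0019,0,-0.0007]
    - [0.0019,0,-0.0007]
    - [0.0019,0,-0.0007]
  rotation:
    - [0,0,0]
    - [0,0,0]
    - [0,0,0]
    - [0,0,0]
    - [0,0,0]
    - [0,0,0]
    - [0,0,0]
    - [0,0,0]
    - [0,0,0]
  jaw: [0,0,0,0,0,0,0,0,0]

```text
time_s: 16.35
tool_pos: [0.4392, 0.2732, 0.2691]
tool_rot: [180.0, -9.4, 25.1]
force: [-11.7, -5.3, -5.8]
grip_width: 0.0
grasp_force: 6.5
```

```bash
python3 tip.py
```

```text
tip at nest [-0.0314 -0.0007  0.0099] X in tool [ 0.936  0.001 -0.352] [0.4392 0.2732 0.2691] [179.97  -9.4   25.15] F along X -14.0 [-11.7  -5.3  -5.8] [  -4.1    7.5  -33.   114.1    7.8   50.6 -105.9] 1.5348932061125427e-05 16.35
```

send_rows:
  xyz:
    - [0.0019,0,-0.0007]
    - [0.0019,0,-0.0007]
    - [0.0019,0,-0.0007]
    - [0,0,0]
  rotation:
    - [0,0,0]
    - [0,0,0]
    - [0,0,0]
    - [0,0,0]
  jaw: [0,0,0,0]

```text
time_s: 16.75
tool_pos: [0.4411, 0.2743, 0.2694]
tool_rot: [179.9, -8.8, 25.2]
force: [-17.5, -7.6, -5.4]
grip_width: 0.0004
grasp_force: 9.9
```

```bash
python3 tip.py
```

```text
tip at nest [-0.0313 -0.0007  0.0098] X in tool [ 0.932  0.002 -0.362] [0.4411 0.2743 0.2694] [179.92  -8.76  25.17] F along X -19.2 [-17.5  -7.6  -5.4] [  -4.2    8.   -33.   113.5    7.9   51.4 -105.9] 0.00035984976546332844 16.75
```

send_rows:
  xyz:
    - [0.0019,0,-0.0007]
    - [0.0019,0,-0.0007]
    - [0.0019,0,-0.0007]
    - [0,0,0]
  rotation:
    - [0,0,0]
    - [0,0,0]
    - [0,0,0]
    - [0,0,0]
  jaw: [0,0,0,0]

```text
time_s: 17.15
tool_pos: [0.4429, 0.2753, 0.2699]
tool_rot: [179.9, -8.1, 25.2]
force: [-25.2, -10.6, -6.8]
grip_width: 0.0003
grasp_force: 14.1
```

```bash
python3 tip.py
```

```text
tip at nest [-0.0312 -0.0007  0.0099] X in tool [ 0.928  0.003 -0.373] [0.4429 0.2753 0.2699] [179.86  -8.12  25.19] F along X -27.1 [-25.2 -10.6  -6.8] [  -4.3    8.5  -32.9  113.     8.1   52.2 -106. ] 0.00029375293088295523 17.15
```

```bash
python3 - <<'E'
from m import *
from cell import env
o=env.get_obs();R,p=pose(o);F=R.T@o["force"];t=R.T@o["wrist_torque"];print("tool F",F.round(1),"torque",t.round(2),"lever z=ty/Fx",t[1]/F[0])
S=env.read_camera("scene");W=env.read_camera("wrist");pickle.dump((S,W),open("c11.pkl","wb"))
a=cv2.resize(S["image"][190:330,215:365],None,fx=2.6,fy=2.6,interpolation=2)
b=cv2.resize(W["image"][0:330,170:470],None,fx=1.3,fy=1.3,interpolation=2)
o=np.zeros((430,790,3),np.uint8);o[:a.shape[0],:390]=a[:,:390];o[:b.shape[0],400:]=b[:430,:390];cv2.imwrite("pics/w11.png",o)
E
```

```text
tool F [-28.   -1.2   2.9] torque [ 0.25 -6.29 -0.01] lever z=ty/Fx 0.22448822889788234
```

View pics/w11.png

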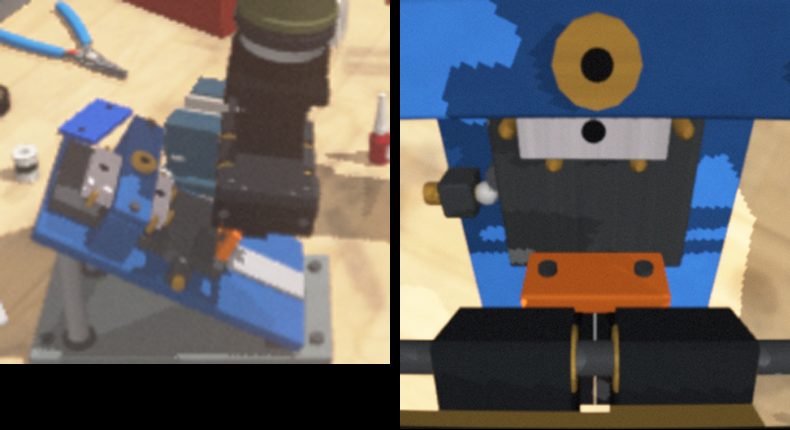

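The carriage is nearly home: the plates are under the bridge, the lower hole shows at (594,131) in the crop, and only the fingertips touch the bar. I'll measure the travel from the hole.

```bash
python3 - <<'E'
from m import *
S,W=pickle.load(open("c11.pkl","rb"));psi=np.radians(25.07);X=np.array([.866*np.cos(psi),.866*np.sin(psi),.5]);n=np.array([-.5*np.cos(psi),-.5*np.sin(psi),.866]);C=np.array([.495,.300,.0967])
h=dark(W,319,101,8);print(h)
for s in(.066,.07,.074,.0785,.08): print(s,proj(W,[C+.008*n+(s-.025)*X, C+.022*n+(s-.0946)*X]).round(1).tolist())
E
python3 tip.py
```

```text
[np.float64(318.5906192519926), np.float64(100.74353157572041)]
0.066 [[320.7, 131.8], [320.2, 258.8]]
0.07 [[320.7, 123.5], [320.2, 254.0]]
0.074 [[320.8, 114.9], [320.3, 249.0]]
0.0785 [[320.8, 104.8], [320.3, 243.2]]
0.08 [[320.9, 101.3], [320.3, 241.2]]
tip at nest [-0.0312 -0.0007  0.0099] X in tool [ 0.928  0.003 -0.373] [0.4429 0.2753 0.2699] [179.86  -8.13  25.19] F along X -26.6 [-25.  -10.2  -6.5] [  -4.3    8.5  -32.9  113.     8.1   52.2 -106. ] 0.00048476346866049033 17.25
```

The travel reads 0.080, which is the top stop, so the plunger should have snapped in. I'll back off slowly and check that it holds.

send_rows:
  xyz:
    - [-0.0028,0,0.001]
    - [-0.0028,0,0.001]
    - [-0.0028,0,0.001]
    - [-0.0028,0,0.001]
    - [-0.0028,0,0.001]
    - [-0.0056,0,0.002]
    - [-0.0056,0,0.002]
    - [-0.0056,0,0.002]
    - [0,0,0]
    - [0,0,0]
  rotation:
    - [0,0,0]
    - [0,0,0]
    - [0,0,0]
    - [0,0,0]
    - [0,0,0]
    - [0,0,0]
    - [0,0,0]
    - [0,0,0]
    - [0,0,0]
    - [0,0,0]
  jaw: [0,0,0,0,0,0,0,0,0,0]

```text
time_s: 18.25
tool_pos: [0.4259, 0.2669, 0.262]
tool_rot: [-180.0, -10.1, 25.1]
force: [-0.2, -0.4, 0.3]
grip_width: 0.0004
grasp_force: 0.0
```

```bash
python3 tip.py; python3 - <<'E'
from m import *
from cell import env
W=env.read_camera("wrist");psi=np.radians(25.07);X=np.array([.866*np.cos(psi),.866*np.sin(psi),.5]);n=np.array([-.5*np.cos(psi),-.5*np.sin(psi),.866]);C=np.array([.495,.300,.0967])
for s in(.06,.07,.0785,.08):
    q=proj(W,[C+.008*n+(s-.025)*X])[0];print(s,q.round(1),dark(W,int(q[0])-1,int(q[1]),9))
k=blob(W["image"],(230,100,410,330),lambda a:(a[...,2]-a[...,0]>90)&(a[...,2]-a[...,1]>50));print("bar",cv2.boundingRect(k),proj(W,[C+.022*n+(.0785-.0946)*X]))
cv2.imwrite("pics/end.png",W["image"])
E
```

```text
tip at nest [-0.0457 -0.0006  0.0103] X in tool [ 0.94   0.001 -0.34 ] [0.4259 0.2669 0.262 ] [-179.99  -10.1    25.13] F along X -0.1 [-0.2 -0.4  0.3] [  -3.8    5.9  -33.2  116.7    7.    48.7 -105.6] 0.0003757265705030691 18.25
0.06 [320.7 111.1] [np.float64(319.00765514678557), np.float64(110.88279450018581)]
0.07 [320.7  88.2] [np.float64(319.2412462908012), np.float64(95.35727002967359)]
0.0785 [320.8  67.2] [np.float64(318.39515314708854), np.float64(68.48042185571637)]
0.08 [320.8  63.3] [np.float64(318.396703138497), np.float64(66.8173049236971)]
bar (261, 176, 119, 44) [[320.43777817 220.41562876]]
```

send_rows:
  xyz:
    - [-0.009,0,0.003]
    - [-0.009,0,0.003]
    - [0,0,-0.02]
    - [0,0,-0.03]
    - [0,0,-0.02]
    - [0,0,0]
    - [0,0,0]
  rotation:
    - [0,0,0]
    - [0,0,0]
    - [0,0,0]
    - [0,0,0]
    - [0,0,0]
    - [0,0,0]
    - [0,0,0]
  jaw: [0,0,0,0,0,0,0]

```text
time_s: 19.0
tool_pos: [0.3989, 0.2542, 0.3208]
tool_rot: [180.0, -10.0, 25.1]
force: [-0.1, -1.0, -0.3]
grip_width: 0.0007
grasp_force: 0.0
```

```bash
python3 - <<'E'
from m import *
from cell import env
W=env.read_camera("wrist");psi=np.radians(25.07);X=np.array([.866*np.cos(psi),.866*np.sin(psi),.5]);n=np.array([-.5*np.cos(psi),-.5*np.sin(psi),.866]);C=np.array([.495,.300,.0967])
q=proj(W,[C+.008*n+(.0785-.025)*X,C+.022*n+(.0785-.0946)*X]);print(q)
k=blob(W["image"],(230,80,410,330),lambda a:(a[...,2]-a[...,0]>90)&(a[...,2]-a[...,1]>50));print("bar",cv2.boundingRect(k))
g=cv2.cvtColor(W["image"],6);x,y=q[0].round().astype(int)
if y>9: print("hole",dark(W,x-1,y,8))
for dy in(8,10): m=np.where(g[y+dy,260:380]>105)[0]+260;print(y+dy,m.min(),m.max(),len(m))
print("column below hole",g[y:y+45:2,x+12].tolist())
E
```

```text
[[320.02959003  48.02140675]
 [319.86141767 161.7561127 ]]
bar (277, 133, 87, 29)
hole [np.float64(318.4126230869617), np.float64(49.03357456400522)]
56 278 359 80
58 278 359 82
column below hole [165, 162, 163, 163, 163, 162, 160, 165, 163, 106, 42, 41, 49, 50, 51, 52, 53, 51, 50, 49, 52, 52, 51]
```

```bash
python3 -c "
from cell import env;print(env.sign_off())"
```

```text
the job is handed in; nothing more can be done
None
```

I laid the second plate on the first, flush and down against the two lower pins. I then pushed the carriage up to the plunger, where it stayed at about 0.0785 m after I let go; the job was handed in at about 19 s, with the carton and both bottles untouched.

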